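# Push the used cork into the cork box

### The job

With one finger push the sloping, self-closing steel flap of the wooden cork box inward and hold it open, while the other finger pushes the used cork standing on the box's ledge over the edge so that it drops into the box. Let go of the flap only when the cork is down inside, then draw back so that it falls shut. Only push the cork, never lift it or shove the closed flap with it, and leave the other things, the second cork included, standing where they are.

Things in the scene. Friction and masses are not known exactly. Their poses are not given: they have to be found in the camera images.
- bin: Cork-collecting box of light wood, fixed to the worktop, 220 mm long (x -92 to 130), 100 wide (y), 161 high. Origin at worktop height below the ledge's inner edge, midway across; z up, x inward from ledge to flap, roughly away from the robot. A ledge 110 mm up spans x -90 to -3, the mouth x 0 to 95, a roof strip beyond. Hollow, also below the ledge; floor 6 mm up; clear window in front.
- mouth (a point): Point on the inner edge of the ledge, where the mouth begins, midway across, at ledge height (110 mm above the worktop); axes as the box. The ledge is 84 mm wide between low side rims (5 mm high); the mouth is 84 mm wide between side cheeks that rise in line with the shut flap.
- flap_hinge (a point): Centre of the flap's hinge pin at the top of the flap, fixed to the box 95 mm inward (x) of mouth and 42 mm above it. The pin runs along the box's y. The roof strip behind it tops out 51 mm above the ledge. In the room, a wall cabinet (underside 0.47 m above the worktop) overhangs the back, beyond x = 0.50 m at y = 0.5, 0.60 m at y = 0.1, 0.70 m at y = -0.25: keep the wrist clear of it.
- flap_edge (a point): Middle of the free lower edge of the flap, 101 mm from the hinge. When shut it lies 3 mm inward of the ledge's edge, level with the ledge; it swings down and inward as the flap opens.
- flap (a joint): Angle in rad of the steel flap (78 mm wide, 104 long, 4 thick): 0 shut, sloping up 24 degrees from ledge to hinge; grows as its lower edge goes inward and down, to 1.05 (hanging). A spring shuts it: 0.6 N at the edge starts it, a level push of 5 to 6 N holds it wide open. A finger pointing down, tip 10 mm above the ledge, opens it by moving inward: about 0.7 rad when 80 mm past the ledge's edge.
- cork: The used cork to push in: upright cylinder 25 mm in diameter, 38 mm high, 11 to 18 g, standing loose on the ledge of the box, 50 to 65 mm before the ledge's edge. Origin at the centre of its underside, z along its axis.
- other_cork: Second cork, 23 mm in diameter, 38 mm high, standing on the worktop beside the box; to be left alone. Origin at the centre of its underside.
- jigger: Brass-coloured double-cone spirit measure, 49 mm across, 82 mm high, standing beside the box; to be left alone. Origin at the centre of its underside.
- mill: Small salt shaker with a grey top, 44 mm across, 90 mm high, standing beside the box; to be left alone. Origin at the centre of its underside.
- glass: Drinking glass, 81 mm across, 91 mm high, standing on the worktop to the left of the box; to be left alone. Origin at the centre of its underside.
Not all that is in view belongs to the job. What is shaped like the cork but turquoise or yellow is not meant.

How it is judged:
By the outcome, as a careful person would: the job done as asked, in the order asked, and still so for the second after the job is handed in, with the robot touching nothing.
It also fails if it takes over 38 s, if anything falls off the work surface, if the arm or the gripper's body presses on something with over 40 N, if the wrist force passes 120 N, or if a joint passes its speed limit or range.

### The arm

A 7-joint arm with a two-finger parallel gripper is mounted at the origin on a cart in front of the work surface, level with it; the furniture and walls round the work are solid. World frame = base frame: x ahead of the robot, y to its left, z up, the work surface at z = 0. Lengths are in m, angles in rad, forces in N, time in s.
With the tool pointing down it reaches from about 0.35 to 0.9 m from the base axis. Payload 7.2 kg.
Tool frame: the origin (TCP) lies at the very end of the fingers, on their centre line; the grasp point (between the pads) lies 19 mm behind it; z points along the fingers, y is the line along which they close (so a half turn about z gives the same grasp; the last joint's range is limited). The gripper opens to 88 mm and grips with 3 to 60 N. Pads are 20 mm wide; open, the fingers measure 115 mm over their backs; the gripper's body (75 mm by 178 mm) begins 61 mm behind the grasp point.
Start: joints at [-1.376, 0.411, -0.013, 1.596, 0.006, 1.134, -0.082], TCP at [0.162, 0.604, 0.223] pointing down, gripper open.
Joint ranges: [-2.95, 2.95], [-0.29, 1.99], [-1.47, 1.44], [0.14, 2.54], [-1.03, 4.17], [0.13, 1.85], [-2.86, 2.86]. Speed limits (rad/s): [2.39, 2.39, 3.01, 3.01, 3.14, 3.14, 3.14].

### API

Orientations are given as a unit quaternion [w, x, y, z].
In Python, from cell import sense, camera, job_done gives the robot as it stands. The module is installed in compiled form; this text tells all that it offers.
- The arm moves only by the tool play_rows, never from a script. Its argument "commands" is a list of rows, each a list of 3 entries, a list of its own where there are three numbers: the turn, a rotation vector about the tool's x, y, z in degrees, then the shift along the tool's x, y, z in m, then the closure, from 0 (fully open) to 1 (shut). In form: [[[ax, ay, az], [tx, ty, tz], jaw], ...]. A call has 1 to 5 rows; each row is the pose to reach, as a shift and turn from the pose commanded when the call began, along the tool's axes at that moment; what a row does not reach only later rows make up. A row lasts 1/12 s, in which the tool goes at most 41.7 mm and 7.16 degrees, less where a joint would pass 70% of its speed; a pose out of reach is approached as far as the arm can. A call with a gripper value outside its range is refused whole. The fingers move at their own pace and stop on an object; "grip_force" is the grip in N (left out, the last holds). Time passes only in rows, so rows that repeat a pose let the fingers close. It gives the time, the measured TCP pose, the force, the opening and the grip force at its end, in the units of the state.
- sense(): the state, without advancing time (a new reading comes with each control period).
- camera(name): name is "scene" or "top" or "wrist"; returns a dict with "color" (420x560x3 uint8, blue, green, red), "fx", "fy", "cx", "cy" (pixels), "extrinsics" (4x4, takes a point from world to camera coordinates); the wrist camera has in their place "mount" (4x4, takes a point from camera to tool coordinates, whose origin is the TCP and whose axes are the flange's). Camera axes: x right, y up, looking along -z (the intrinsics and any distortion apply to the point x, -y, -z); pixel columns grow to the right and rows downward; lengths in m; the calibration is good to about 2 mm. A picture is of the moment at which its call begins: read the wrist's pose just before it. There is no depth.
- job_done(): hands the job in; it is judged then, once.
The state is a dict: "t": time; "joints": joint angles; "dq": joint speeds; "effort": joint torques, N m; "tcp_pos": TCP position; "eef_rot": TCP orientation; "contact_force": force on the tool from outside, world axes, zero at the start; "moment": the same for the moment, N m; "width": opening from 0.0 (shut) to 1.0 (fully open); "finger_force": force on a finger pad.
Only numpy, scipy, OpenCV 4.12 (cv2) and the standard library are available. Lean on these libraries where they do the work, as an engineer would, in place of code of your own. Each camera call takes 0.05 s, during which the arm holds its last target. There are 200 camera calls.

## Working session

There is one attempt and no reset: what is moved stays moved. The work goes in short steps, Python scripts to look and compute and a tool call to move; the robot and the scene stay as the last step left them, time stands still between calls to the robot, and variables do not carry over. Pictures are saved under pics/ and viewed, at most 10 in all, crops included, and the job is handed in when it is done.

Besides the shell and the picture viewer there is one more tool, called after "Call:" as a command line: name --argument value ..., lists and objects as JSON in quotes. play_rows: Moves the arm, as the interface text tells. Its arguments: {"type":"object","properties":{"commands":{"type":"array"},"grip_force":{"type":"number"}},"required":["commands"]}

```bash
mkdir -p pics
python3 - <<'E'
from cell import sense,camera
import cv2,numpy as np
s=sense();print(s)
for n in("scene","top"):
    c=camera(n);cv2.imwrite(f"pics/{n}0.png",c["color"]);print(n,c["fx"],c["fy"],c["cx"],c["cy"],np.round(c["extrinsics"],4).tolist(),[k for k in c])
E
```

```text
{'t': 0.0, 'joints': array([-1.37621461,  0.41188194, -0.01270294,  1.59700714,  0.00560726,
        1.1342754 , -0.08220541]), 'dq': array([ 4.76259355e-04,  3.09397761e-04,  1.62199672e-03,  3.83590716e-05,
       -2.91810967e-05,  9.10509819e-05,  1.07850906e-03]), 'effort': array([-4.90145048e-04, -5.87934494e+01,  6.41179942e-01, -2.91069388e+01,
       -5.39344351e-02,  1.84991764e-02,  1.33340282e-04]), 'tcp_pos': array([0.16227683, 0.60306909, 0.22183541]), 'eef_rot': array([-4.15079824e-05,  1.31006268e-01,  9.91381242e-01, -7.66968628e-04]), 'contact_force': array([-0.69119013,  0.27578553, -0.16522914]), 'moment': array([-0.00559869,  0.01171417,  0.00292931]), 'finger_force': 0.0, 'width': 1.0015978433353891}
scene 461.35506295207165 461.35506295207165 279.3341370406992 212.29191542173615 [[0.4004, -0.9163, 0.0005, -0.1947], [0.4674, 0.2047, 0.86, -0.3168], [-0.7882, -0.3441, 0.5102, -0.7069], [0.0, 0.0, 0.0, 1.0]] ['color', 'fx', 'fy', 'cx', 'cy', 'extrinsics']
top 511.21005438247215 511.21005438247215 281.4578706542338 205.5763431291733 [[0.0214, -0.9998, 0.003, -0.0005], [0.9929, 0.0216, 0.1168, -0.5065], [-0.1168, 0.0005, 0.9932, -1.1444], [0.0, 0.0, 0.0, 1.0]] ['color', 'fx', 'fy', 'cx', 'cy', 'extrinsics']
```

View pics/scene0.png

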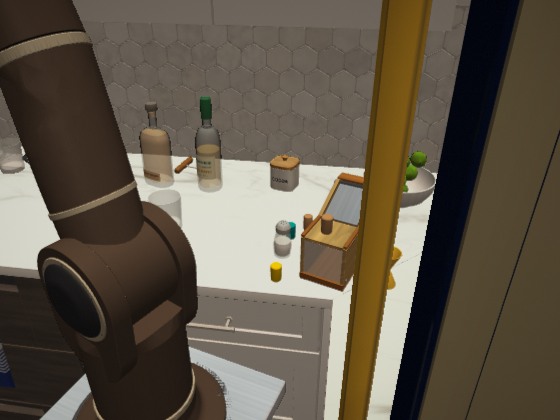

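View pics/top0.png

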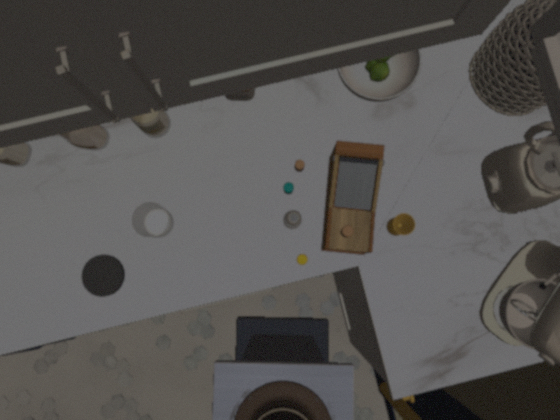

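The scene view shows the box at about (335,240), with the cork on its ledge at (327,224) and the second cork at (308,221). The top view shows the box spanning about (322–383, 142–255), the flap at (355,183) and the cork at (348,230). I'll enlarge both.

Run:
```python
import cv2,numpy as np
a=cv2.imread("pics/top0.png")[130:265,275:425];b=cv2.imread("pics/scene0.png")[165:295,260:400]
a=cv2.convertScaleAbs(a,alpha=1.6)
A=cv2.resize(a,None,fx=4,fy=4,interpolation=cv2.INTER_CUBIC);B=cv2.resize(b,None,fx=4,fy=4,interpolation=cv2.INTER_CUBIC)
cv2.imwrite("pics/topc.png",A);cv2.imwrite("pics/scenec.png",B)
```

```text
(no output)
```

View pics/topc.png

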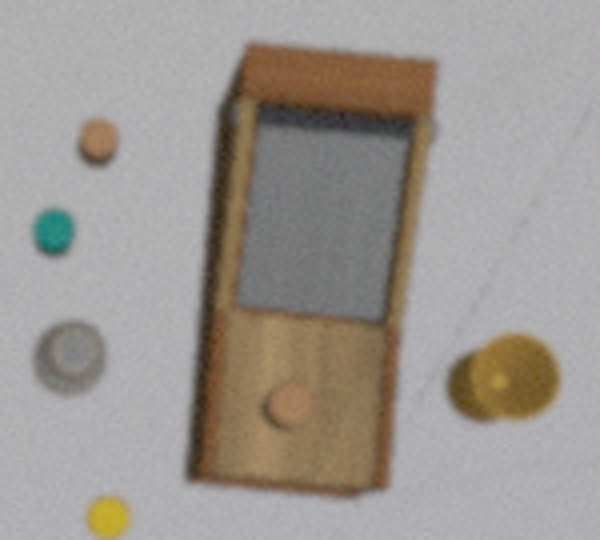

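View pics/scenec.png

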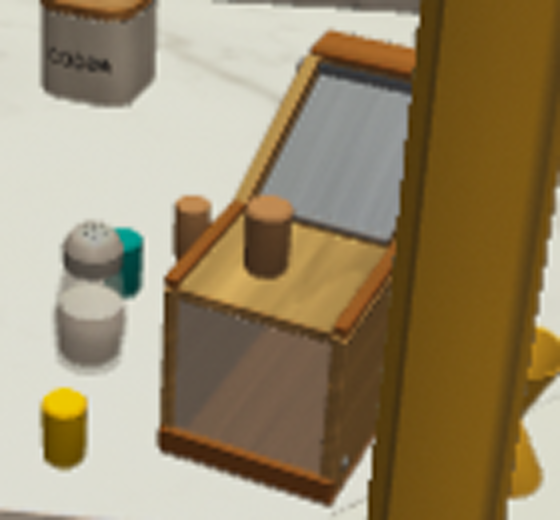

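The crops show the flap's lower edge running from (236,303) to (386,322) in the top crop, and the cork's top at (290,402). In the scene crop the cork's top centre is (269,209) and its base centre about (268,265).

```bash
cat > h.py <<'E'
import numpy as np
K={"scene":(461.355,279.334,212.292,np.array([[0.4004,-0.9163,0.0005,-0.1947],[0.4674,0.2047,0.86,-0.3168],[-0.7882,-0.3441,0.5102,-0.7069]])),
"top":(511.21,281.458,205.576,np.array([[0.0214,-0.9998,0.003,-0.0005],[0.9929,0.0216,0.1168,-0.5065],[-0.1168,0.0005,0.9932,-1.1444]]))}
def ray(n,u,v):
    f,cx,cy,E=K[n];d=E[:,:3].T@np.array([(u-cx)/f,-(v-cy)/f,-1]);return -E[:,:3].T@E[:,3],d/np.linalg.norm(d)
def plane(n,u,v,z):
    o,d=ray(n,u,v);return o+d*(z-o[2])/d[2]
def tri(p,q):
    a,d=ray("top",*p);b,e=ray("scene",*q)
    s=np.linalg.lstsq(np.c_[d,-e],b-a,rcond=None)[0];P=a+d*s[0];Q=b+e*s[1];return (P+Q)/2,np.linalg.norm(P-Q)
T=lambda x,y:((x-0)/4+275-.375+0,(y)/4+130-.375)
S=lambda x,y:(x/4+260-.375,y/4+165-.375)
E
python3 - <<'E'
from h import *
np.set_printoptions(precision=4,suppress=True)
print("cork tri",tri(T(290,402),S(269,209)))
for n,p in dict(eL=(236,303),eR=(386,322)).items():print(n,plane("top",*T(*p),.112))
for n,p in dict(rBL=(247,44),rBR=(437,62),rFR=(434,118),rFL=(245,100)).items():print(n,plane("top",*T(*p),.161))
for n,p in dict(fL=(190,480),fR=(386,490)).items():print(n,plane("top",*T(*p),.115))
print("eL tri",tri(T(236,303),S(258,193)),"fl rim",tri(T(213,478),S(180,282)), "roofBL",tri(T(247,44),S(330,33)))
print("corkS",plane("scene",*S(269,209),.148),"cork base",plane("scene",*S(268,265),.110),"T",plane("top",*T(290,402),.148))
for n,p,z in(("other",(99,137),.038),("mill",(73,352),.09),("jig",(516,375),.082),("yel",(109,515),.038),("turq",(55,229),.038)):print(n,plane("top",*T(*p),z))
print("glass",plane("top",157,222,.09))
E
```

```text
cork tri (array([ 0.4445, -0.1248,  0.1458]), np.float64(0.0017791865344254866))
eL [ 0.4996 -0.1009  0.112 ]
eR [ 0.4911 -0.181   0.112 ]
rBL [ 0.6287 -0.1002  0.161 ]
rBR [ 0.6214 -0.1986  0.161 ]
rFR [ 0.5919 -0.197   0.161 ]
rFL [ 0.5992 -0.0995  0.161 ]
fL [ 0.4048 -0.0772  0.115 ]
fR [ 0.4017 -0.1806  0.115 ]
eL tri (array([ 0.4988, -0.1005,  0.1197]), np.float64(0.0007689524895842975)) fl rim (array([ 0.4064, -0.0901,  0.1149]), np.float64(0.0015732469836712624)) roofBL (array([ 0.6291, -0.0998,  0.1584]), np.float64(0.0014688463390309806))
corkS [ 0.4404 -0.1251  0.148 ] cork base [ 0.4472 -0.1245  0.11  ] T [ 0.4447 -0.1254  0.148 ]
other [ 0.603  -0.0287  0.038 ]
mill [ 0.4735 -0.0149  0.09  ]
jig [ 0.4669 -0.2574  0.082 ]
yel [ 0.3866 -0.0381  0.038 ]
turq [ 0.5489 -0.0045  0.038 ]
glass [0.4576 0.2795 0.09  ]
```

```bash
cat >> h.py <<'E'
from scipy.spatial.transform import Rotation as R
np.set_printoptions(precision=4,suppress=True)
def Rt(yaw):
    y=np.array([np.cos(yaw),np.sin(yaw),0]);z=np.array([0,0,-1.]);return np.c_[np.cross(y,z),y,z]
def rel(p0,R0,p1,yawdeg):
    R1=Rt(np.radians(yawdeg));return np.degrees(R.from_matrix(R0.T@R1).as_rotvec()),R0.T@(np.array(p1)-p0)
def cur():
    from cell import sense
    s=sense();q=s["eef_rot"];return s,s["tcp_pos"],R.from_quat(q,scalar_first=True).as_matrix()
E
python3 - <<'E'
from h import *
s,p,M=cur()
for w,y in(((.27,.44,.225),55),((.36,.26,.225),35),((.42,.07,.225),15),((.454,-.126,.225),-4.5)):
    print(*rel(p,M,w,y));p=np.array(w);M=Rt(np.radians(y))
E
```

```text
[-0.0797  0.0183 19.9481] [-0.1464 -0.1295 -0.0029]
[ 0.  0. 20.] [-0.177  -0.0958  0.    ]
[ 0.  0. 20.] [-0.1901 -0.0598  0.    ]
[ 0.   0.  19.5] [-0.1981 -0.0179  0.    ]
```

Call:
play_rows --commands '[[[0, 0, 4], [-0.029, -0.026, 0], 0.43], [[0, 0, 8], [-0.058, -0.052, 0], 0.43], [[0, 0, 12], [-0.088, -0.078, -0.001], 0.43], [[0, 0, 16], [-0.117, -0.104, -0.002], 0.43], [[0, 0, 20], [-0.146, -0.13, -0.003], 0.43]]'

```text
t: 0.52
tcp_pos: [0.2702, 0.4381, 0.2253]
eef_rot: [-0.0, 0.303, 0.953, -0.0]
contact_force: [0.3, 0.3, 0.3]
width: 0.66
finger_force: 0.0
```

Call:
play_rows --commands '[[[0, 0, 4], [-0.035, -0.019, 0], 0.43], [[0, 0, 8], [-0.071, -0.038, 0], 0.43], [[0, 0, 12], [-0.106, -0.057, 0], 0.43], [[0, 0, 16], [-0.142, -0.077, 0], 0.43], [[0, 0, 20], [-0.177, -0.096, 0], 0.43]]'

```text
t: 0.93
tcp_pos: [0.3596, 0.2576, 0.2255]
eef_rot: [-0.0, 0.464, 0.886, -0.0]
contact_force: [0.2, 0.4, 0.1]
width: 0.566
finger_force: 0.0
```

Call:
play_rows --commands '[[[0, 0, 4], [-0.038, -0.012, 0], 0.43], [[0, 0, 8], [-0.076, -0.024, 0], 0.43], [[0, 0, 12], [-0.114, -0.036, 0], 0.43], [[0, 0, 16], [-0.152, -0.048, 0], 0.43], [[0, 0, 20], [-0.19, -0.06, 0], 0.43]]'

```text
t: 1.35
tcp_pos: [0.4189, 0.0677, 0.2257]
eef_rot: [-0.0, 0.61, 0.792, 0.0]
contact_force: [0.6, 1.0, -0.1]
width: 0.567
finger_force: 0.0
```

Call:
play_rows --commands '[[[0, 0, 4], [-0.04, -0.004, 0], 0.43], [[0, 0, 8], [-0.08, -0.007, 0], 0.43], [[0, 0, 12], [-0.12, -0.011, 0], 0.43], [[0, 0, 16], [-0.16, -0.014, 0], 0.43], [[0, 0, 19.5], [-0.198, -0.018, 0], 0.43]]'

```text
t: 1.77
tcp_pos: [0.4525, -0.1284, 0.2258]
eef_rot: [0.0, 0.736, 0.677, 0.0]
contact_force: [0.4, -0.1, 0.7]
width: 0.567
finger_force: 0.0
```

Call:
play_rows --commands '[[[0, 0, 0], [0, 0, 0], 0.43], [[0, 0, 0], [0, 0, 0], 0.43], [[0, 0, 0], [0, 0, 0], 0.43]]'

```text
t: 2.02
tcp_pos: [0.4523, -0.1258, 0.2253]
eef_rot: [-0.0, 0.735, 0.678, -0.0]
contact_force: [0.3, 0.7, -0.6]
width: 0.569
finger_force: 0.0
```

Run:
```python
from h import *
from cell import camera
import cv2
s,p,M=cur();c=camera("wrist");cv2.imwrite("pics/w1.png",c["color"])
print(s["t"],p,np.degrees(np.arctan2(M[1,1],M[0,1])),s["width"],s["joints"])
print(c["fx"],c["fy"],c["cx"],c["cy"],np.round(c["mount"],4).tolist(),[k for k in c])
```

```text
2.0167 [ 0.4523 -0.1258  0.2253] -4.547655535811971 0.5692802233348548 [-0.4674  0.1519  0.7207  1.9898 -0.116   1.0413  0.2271]
361.55064232097976 361.55064232097976 274.2429522845785 215.9762263092803 [[0.0001, 0.9707, 0.2405, 0.0653], [1.0, -0.0002, 0.0001, 0.0002], [0.0001, 0.2405, -0.9707, -0.1622], [0.0, 0.0, 0.0, 1.0]] ['color', 'fx', 'fy', 'cx', 'cy', 'mount']
```

View pics/w1.png

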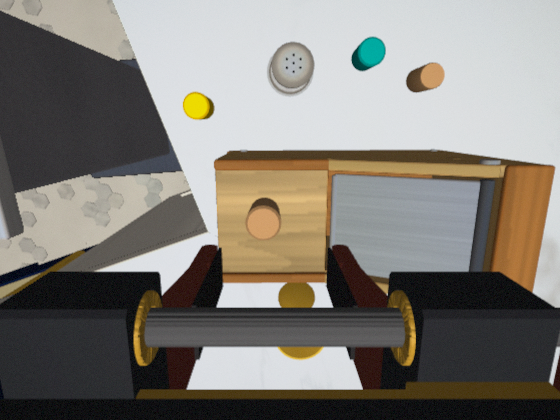

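The wrist view shows the box aligned with the image. The cork's top is at (263,221), the ledge's inner edge runs from (328,172) to (327,272), and the front ledge edge is at u≈217.

```bash
cat >> h.py <<'E'
MT=np.array([[0.0001,0.9707,0.2405,0.0653],[1,-0.0002,0.0001,0.0002],[0.0001,0.2405,-0.9707,-0.1622]])
def wpt(p,M,u,v,z):
    d=M@MT[:,:3]@np.array([(u-274.243)/361.55,-(v-215.976)/361.55,-1]);o=p+M@MT[:,3];return o+d*(z-o[2])/d[2]
E
python3 - <<'E'
from h import *
import cv2
p=np.array([.4523,-.1258,.2253]);M=Rt(np.radians(-4.55))
im=cv2.imread("pics/w1.png");g=cv2.cvtColor(im,cv2.COLOR_BGR2GRAY).astype(int)
for v in(190,220,250):print(v,g[v,210:225],g[v,320:336])
for v,u in((180,328),(225,328),(260,327)):print("edge",wpt(p,M,u,v,.110))
for v,u in((180,217),(265,217)):print("front",wpt(p,M,u,v,.115))
print("rimsL/R inner",wpt(p,M,270,170,.115),wpt(p,M,270,273,.115))
print("cork",wpt(p,M,263.5,221,.148))
E
```

```text
190 [226 225 226 224 225 217 168 166 168 171 169 169 168 170 168] [164 163 161 164 162 161 150 129 124 122 117 104 116 139 149 153]
220 [226 225 224 225 224 226 213 160 152 157 158 157 157 157 155] [160 162 161 163 161 151 123 110 112 108 101 128 145 156 157 155]
250 [ 26  28  31  25  22  24  37  58  40  11  17  85 159 161 161] [157 159 158 158 146 105  61  55  16  16  13  29  41  26  33  28]
edge [ 0.4958 -0.104   0.11  ]
edge [ 0.4942 -0.14    0.11  ]
edge [ 0.4921 -0.1695  0.11  ]
front [ 0.4113 -0.0966  0.115 ]
front [ 0.4032 -0.1648  0.115 ]
rimsL/R inner [ 0.4519 -0.0922  0.115 ] [ 0.4451 -0.1751  0.115 ]
cork [ 0.4453 -0.1228  0.148 ]
```

Call:
play_rows --commands '[[[0, 0, 0], [0.0015, -0.0055, 0], 0.475], [[0, 0, 0], [0.0015, -0.0055, 0], 0.475], [[0, 0, 0], [0.0015, -0.0055, 0.03], 0.475], [[0, 0, 0], [0.0015, -0.0055, 0.05], 0.475], [[0, 0, 0], [0.0015, -0.0055, 0.06], 0.475]]'

```text
t: 2.48
tcp_pos: [0.4462, -0.1229, 0.1639]
eef_rot: [-0.001, 0.734, 0.679, -0.001]
contact_force: [-0.1, 0.3, -0.1]
width: 0.521
finger_force: 0.0
```

Run:
```python
from h import *
from cell import camera
import cv2
s,p,M=cur();print(p,s["width"]);c=camera("wrist");cv2.imwrite("pics/w2.png",c["color"])
```

```text
[ 0.4462 -0.1229  0.1639] 0.5211790069844093
```

View pics/w2.png

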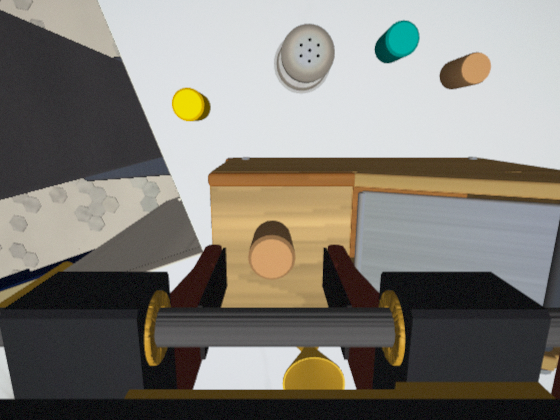

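The cork's top, at (272,257), sits between the open fingers with clearance on both sides, so I can descend.

Call:
play_rows --commands '[[[0, 0, 0], [0, 0, 0.015], 0.475], [[0, 0, 0], [0, 0, 0.03], 0.475], [[0, 0, 0], [0, 0, 0.038], 0.475], [[0, 0, 0], [0, 0, 0.044], 0.475], [[0, 0, 0], [0, 0, 0.044], 0.475]]'

```text
t: 2.95
tcp_pos: [0.447, -0.124, 0.1213]
eef_rot: [-0.0, 0.735, 0.679, -0.0]
contact_force: [-0.4, 0.4, -0.5]
width: 0.53
finger_force: 0.0
```

Call:
play_rows --commands '[[[0, 0, 0], [0, 0.002, 0], 0.3], [[0, 0, 0], [0, 0.005, 0], 0.15], [[0, 0, 0], [0, 0.009, 0], 0], [[0, 0, 0], [0, 0.013, 0], 0], [[0, 0, 0], [0, 0.017, 0], 0]]'

```text
t: 3.37
tcp_pos: [0.4651, -0.1257, 0.122]
eef_rot: [0.0, 0.735, 0.678, 0.0]
contact_force: [-0.4, -1.2, 0.3]
width: 0.86
finger_force: 0.0
```

Call:
play_rows --commands '[[[0, 0, 0], [0, 0.001, 0], 0], [[0, 0, 0], [0, 0.002, 0], 0], [[0, 0, 0], [0, 0.003, 0], 0], [[0, 0, 0], [0, 0.004, 0], 0], [[0, 0, 0], [0, 0.004, 0], 0]]'

```text
t: 3.78
tcp_pos: [0.4681, -0.1259, 0.1216]
eef_rot: [-0.0, 0.735, 0.678, -0.0]
contact_force: [-1.5, 0.2, 1.0]
width: 1.001
finger_force: 0.4
```

Run:
```python
from h import *
from cell import camera
import cv2
s,p,M=cur();print(s["t"],p,s["width"],s["contact_force"])
a=camera("wrist")["color"];b=camera("scene")["color"][165:295,260:400]
b=cv2.resize(b,None,fx=3.2,fy=3.2)[:416]
im=np.zeros((420,800,3),np.uint8);im[:,:]=0;im[:,:400]=a[:,100:500];im[:b.shape[0],400:]=b[:,:400];cv2.imwrite("pics/w3.png",im)
```

```text
3.7833 [ 0.4681 -0.1259  0.1216] 1.000850142956188 [-1.4547  0.2094  1.0031]
```

View pics/w3.png

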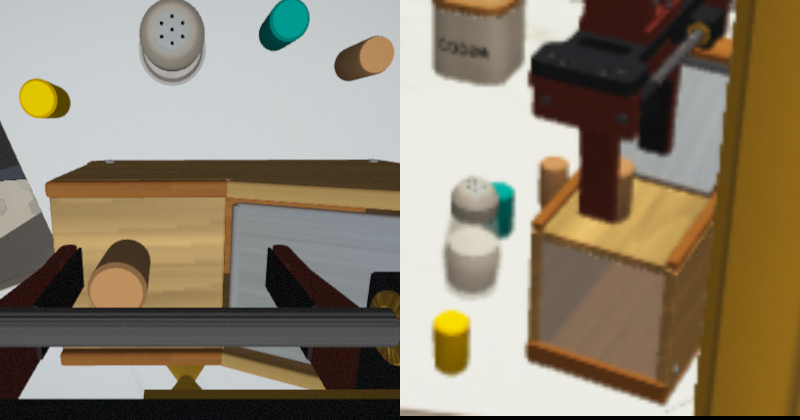

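The cork is upright behind the open finger gap, and the front finger is already on the flap. Now I push forward slowly.

Call:
play_rows --commands '[[[0, 0, 0], [0, 0.004, 0.001], 0], [[0, 0, 0], [0, 0.009, 0.001], 0], [[0, 0, 0], [0, 0.014, 0.001], 0], [[0, 0, 0], [0, 0.019, 0.001], 0], [[0, 0, 0], [0, 0.024, 0.001], 0]]'

```text
t: 4.3
tcp_pos: [0.4925, -0.1279, 0.1205]
eef_rot: [-0.0, 0.735, 0.678, -0.0]
contact_force: [-3.6, 1.0, 0.3]
width: 0.996
finger_force: 1.0
```

Call:
play_rows --commands '[[[0, 0, 0], [0, 0.005, 0], 0], [[0, 0, 0], [0, 0.01, 0], 0], [[0, 0, 0], [0, 0.015, 0], 0], [[0, 0, 0], [0, 0.019, 0], 0], [[0, 0, 0], [0, 0.022, 0], 0]]'

```text
t: 4.72
tcp_pos: [0.5138, -0.1296, 0.1203]
eef_rot: [-0.001, 0.735, 0.678, -0.001]
contact_force: [-4.5, 0.3, 0.1]
width: 1.004
finger_force: 2.1
```

Run:
```python
from h import *
from cell import camera
import cv2
s,p,M=cur();print(s["t"],p,s["width"],s["contact_force"])
a=camera("wrist")["color"];b=camera("scene")["color"][165:295,260:400]
b=cv2.resize(b,None,fx=3.2,fy=3.2)[:416]
im=np.zeros((420,800,3),np.uint8);im[:,:]=0;im[:,:400]=a[:,100:500];im[:b.shape[0],400:]=b[:,:400];cv2.imwrite("pics/w4.png",im)
```

```text
4.7167 [ 0.5138 -0.1296  0.1203] 1.0043108821074185 [-4.5306  0.282   0.124 ]
```

View pics/w4.png

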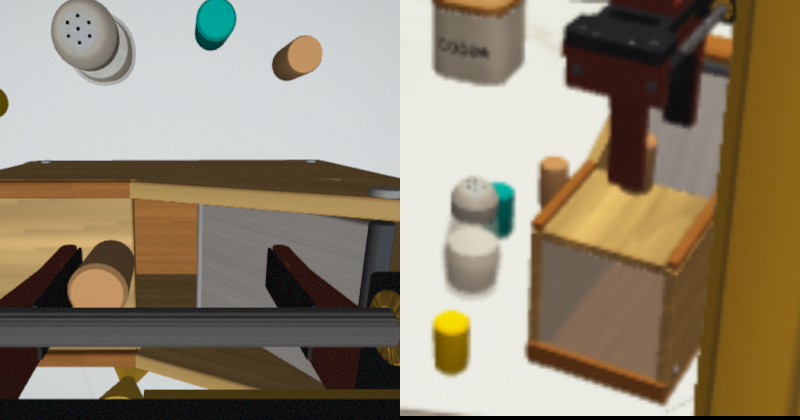

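The flap is well open, and the cork is upright against the rear finger just before the edge. Next I draw the rear finger in by partly closing the gripper while advancing, so the front finger stays put.

Call:
play_rows --commands '[[[0, 0, 0], [0, 0.003, 0], 0.04], [[0, 0, 0], [0, 0.005, 0], 0.08], [[0, 0, 0], [0, 0.007, 0], 0.12], [[0, 0, 0], [0, 0.009, 0], 0.16], [[0, 0, 0], [0, 0.01, 0], 0.19]]'

```text
t: 5.23
tcp_pos: [0.5237, -0.1304, 0.1205]
eef_rot: [-0.0, 0.735, 0.678, -0.0]
contact_force: [-5.4, 0.1, -0.3]
width: 0.818
finger_force: 2.1
```

Call:
play_rows --commands '[[[0, 0, 0], [0, 0.002, 0], 0.22], [[0, 0, 0], [0, 0.004, 0], 0.25], [[0, 0, 0], [0, 0.005, 0], 0.28], [[0, 0, 0], [0, 0.006, 0], 0.28], [[0, 0, 0], [0, 0.006, 0], 0.28]]'

```text
t: 5.65
tcp_pos: [0.5295, -0.1308, 0.1204]
eef_rot: [-0.0, 0.735, 0.678, -0.0]
contact_force: [-4.7, 0.6, 0.2]
width: 0.72
finger_force: 2.2
```

Run:
```python
from h import *
from cell import camera
import cv2
s,p,M=cur();print(s["t"],p,s["width"],s["contact_force"])
a=camera("wrist")["color"];b=camera("scene")["color"][165:295,260:400]
b=cv2.resize(b,None,fx=3.2,fy=3.2)[:416]
im=np.zeros((420,800,3),np.uint8);im[:,:]=0;im[:,:400]=a[:,100:500];im[:b.shape[0],400:]=b[:,:400];cv2.imwrite("pics/w5.png",im)
```

```text
5.65 [ 0.5295 -0.1308  0.1204] 0.7196835018169603 [-4.6957  0.6364  0.2011]
```

View pics/w5.png

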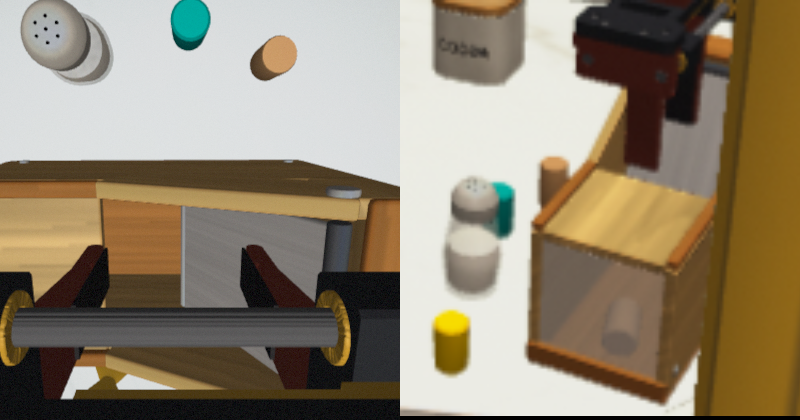

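The cork is down inside, visible through the front window, and the ledge is empty. Now I draw back and let the flap fall shut.

Call:
play_rows --commands '[[[0, 0, 0], [0, -0.008, 0], 0.28], [[0, 0, 0], [0, -0.018, 0], 0.28], [[0, 0, 0], [0, -0.028, 0], 0.28], [[0, 0, 0], [0, -0.038, 0], 0.28], [[0, 0, 0], [0, -0.048, 0], 0.28]]'

```text
t: 6.17
tcp_pos: [0.4814, -0.127, 0.1209]
eef_rot: [0.0, 0.735, 0.678, 0.0]
contact_force: [0.0, 0.1, 0.8]
width: 0.723
finger_force: 0.4
```

Call:
play_rows --commands '[[[0, 0, 0], [0, -0.01, 0], 0.28], [[0, 0, 0], [0, -0.02, 0], 0.28], [[0, 0, 0], [0, -0.03, 0], 0.28], [[0, 0, 0], [0, -0.042, 0], 0.28], [[0, 0, 0], [0, -0.054, 0], 0.28]]'

```text
t: 6.58
tcp_pos: [0.4272, -0.1226, 0.1205]
eef_rot: [-0.0, 0.735, 0.678, -0.0]
contact_force: [-0.6, -0.1, 0.1]
width: 0.717
finger_force: 0.0
```

Call:
play_rows --commands '[[[0, 0, 0], [0, -0.005, -0.01], 0.28], [[0, 0, 0], [0, -0.01, -0.035], 0.28], [[0, 0, 0], [0, -0.015, -0.065], 0.28], [[0, 0, 0], [0, -0.02, -0.09], 0.28], [[0, 0, 0], [0, -0.02, -0.1], 0.28]]'

```text
t: 7.0
tcp_pos: [0.4081, -0.1218, 0.2232]
eef_rot: [0.001, 0.735, 0.678, 0.001]
contact_force: [0.9, -0.2, 0.6]
width: 0.716
finger_force: 0.0
```

Call:
play_rows --commands '[[[0, 0, 0], [0, 0, 0], 0.28], [[0, 0, 0], [0, 0, 0], 0.28], [[0, 0, 0], [0, 0, 0], 0.28], [[0, 0, 0], [0, 0, 0], 0.28], [[0, 0, 0], [0, 0, 0], 0.28]]'

```text
t: 7.42
tcp_pos: [0.4078, -0.1212, 0.2197]
eef_rot: [-0.001, 0.735, 0.678, -0.001]
contact_force: [-0.0, 0.3, -0.2]
width: 0.72
finger_force: 0.0
```

Run:
```python
from h import *
from cell import camera
import cv2
s,p,M=cur();print(s["t"],p,s["width"],s["contact_force"])
a=camera("wrist")["color"];b=camera("scene")["color"][165:295,260:400]
b=cv2.resize(b,None,fx=3.2,fy=3.2)[:416]
im=np.zeros((420,800,3),np.uint8);im[:,:]=0;im[:,:400]=a[:,150:550];im[:b.shape[0],400:]=b[:,:400];cv2.imwrite("pics/w6.png",im)
```

```text
7.4167 [ 0.4078 -0.1212  0.2197] 0.7202493338322957 [-0.0038  0.3356 -0.187 ]
```

View pics/w6.png

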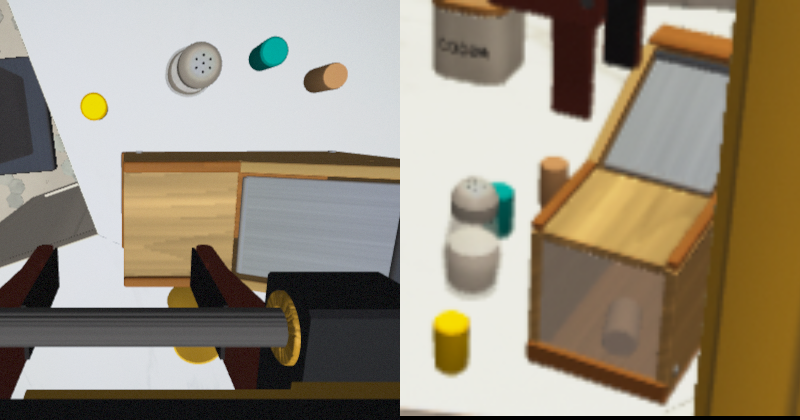

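The flap is shut, the cork lies inside, everything else is standing where it was, and the arm is clear.

```bash
python3 -c "from cell import job_done;print(job_done())"
```

```text
the job is handed in; nothing more can be done
None
```

The cork was pushed over the ledge into the box with the flap held open. The flap then fell shut, the other things were left standing, and the job is handed in at about 7.4 s of the 38 s allowed.

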